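# Clip a trolley wheel onto its axle

### The job

Push the trolley wheel fully down onto its upright axle, then take the small spring clip by its tab and push it sideways into the axle's groove until it snaps fully home, lying flat on the hub, and let go. Be gentle: never load the wheel, axle or stand with more than 25 N, so feel for contact rather than driving to a position. Leave the larger clip and everything else where it is.

Things in the scene. Friction and masses are not known exactly. Their poses are not given: they have to be found in the camera images.
- stand: Upturned trolley leg, fixed to the table: aluminium plate 130 x 130 x 8 mm; a steel axle is screwed upright into its centre. Origin: centre of the plate's underside, on the axle's axis; z up. How far the axle is screwed in differs by an unmeasured, fixed H of 0 to 14 mm: the axle's 22 mm thick top ends at 86 mm + H above the table, with a groove of 16 mm diameter from 64 mm + H to 71.5 mm + H.
- wheel (a joint): Height of the wheel above its home on the axle, m: 0 = fully home against a hard stop, starts at 0.008 to 0.013 with its hub covering the groove. Black tyre 100 mm across; grey hub 68 mm across with a flat top, 8 mm above the tyre; home, the hub's top is level with the groove's lower edge (64 mm + H). It only slides along the axle, never tilts, and stays where left; about 5 N moves it down.
- clip: The small spring clip, loose, dark spring steel, about 105 g, lying flat on the table, tab up: a C 5 mm thick and 32 mm wide with an open mouth, made for the 16 mm groove. Origin: centre of the round seat, at the underside; x points out of the mouth, z up. The seat's back is at x = -8.5 mm, and the two sprung jaws reach forward to x = 16 mm. A neck 12 mm wide leads back to the tab.
- clip_tab (a point): Grip point of the clip's upright tab: a square dark steel block 16 x 16 mm, 44 mm tall from the clip's underside, centred at x = -42 mm of the clip. This point is 30 mm above the clip's underside; same axes as the clip.
- jaw_l (a joint): Spread of the clip's left jaw (at its +y) in rad: 0 = relaxed, about 0.12 while the groove passes the narrowest gap, end stop 0.2. Relaxed, the mouth's narrowest gap is 12 mm at x = 6.6 mm of the clip, with lead-ins flared to 22 mm.
- jaw_r (a joint): The same for the right jaw (at -y). Pushing the clip onto the groove takes roughly 7 to 14 N while the jaws spread, then it pulls itself home and the force drops; pushed farther, the back of the seat meets the groove's wall and the force rises steeply.
- big_clip: Bystander: a similar but larger clip of round dark steel bar 7 mm thick, 47 mm wide and about 84 mm long, rigid, with a 30 mm tall tab 22 mm wide; too big for the groove. Lies beside the small clip, either of the two nearer to the stand. Origin: centre of its C, at the underside; x out of its mouth.
- washer: Bystander: loose flat steel washer, 34 mm across, 4 mm thick, on the table. Origin under its centre.
- wrench: Bystander: steel wrench lying on the table. Origin under its middle.
- screwdriver: Bystander: screwdriver with a black handle lying on the table. Origin under its middle.
- sauce: Bystander: amber bottle, 72 mm across and 200 mm tall. Origin under its centre.
- jar: Bystander: glass jar with a white cap, 70 mm across and 100 mm tall. Origin under its centre.
- jug: Bystander: round jug of brown cooking wine with a red cap, 90 mm across and 183 mm tall. Origin under its centre.
Mind the look-alikes: they are no part of the job. What is shaped like the clip but white is not meant.

How it is judged:
On the way:
1. the wheel is pushed fully home on its axle (within 1.5 mm of the stop) (value of joint wheel below 0.0015 m), for 0.2 s.
At the end, for the whole second after the job is handed in: The wheel is home (joint below 1.5 mm); the clip is round the groove: its seat within 2 mm of the axle's axis, its underside 62 to 82.5 mm above the table (below the axle's top), flat within 0.09 rad, both jaws closed again (below 0.05 rad), at rest and let go (value of joint wheel below 0.0015 m and horizontal distance between clip and stand below 0.002 m and height (world z) of clip between 0.062 and 0.0825 m and angle between clip's own z axis and vertical below 0.09 rad and value of joint each of jaw_l, jaw_r below 0.05 rad and linear speed of clip below 0.01 m/s); the robot touches nothing.
It fails at once if the stand, axle or wheel is loaded with more than 25 N (contact force between stand and anything else above 25 N).
It fails at once if the larger clip or another bystander is moved by more than 20 mm (distance of any of big_clip, washer, wrench, screwdriver, sauce, jar, jug from where it was at the start of the episode above 0.02 m).
It also fails if it takes over 72 s, if anything falls off the work surface, if the arm or the gripper's body presses on something with over 40 N, if the wrist force passes 120 N, or if a joint passes its speed limit or range.

### The arm

A 6-joint arm with a two-finger parallel gripper is mounted at the origin on the work surface. World frame = base frame: x ahead of the robot, y to its left, z up, the work surface at z = 0. Lengths are in m, angles in rad, forces in N, time in s.
With the tool pointing down it reaches from about 0.375 to 0.9 m from the base axis. Payload 3.1 kg.
Tool frame: the origin (TCP) lies midway between the tips of the shut fingers; the grasp point (between the pads) lies 19 mm behind it; x points along the fingers, z is the direction in which the jaws open and shut, and the axes are right-handed (so a half turn about x gives the same grasp; the last joint's range is limited). The gripper opens to 85 mm and grips with 20 to 120 N. Pads are 22 mm wide; open, the fingers measure 114 mm over their backs; the gripper's body (76 mm by 85 mm) begins 54 mm behind the grasp point. The pads swing forward as they close: fully open they stand 13 mm farther back than shut.
Start: joints at [1.04, 0.527, 1.433, -0, 1.181, -0.178], TCP at [0.215, 0.587, 0.231] pointing down, gripper open.
Joint ranges: [-3.08, 3.08], [-0.75, 2.2], [0.22, 2.44], [-1.43, 4.57], [0, 2.65], [-2.85, 2.85]. Speed limits (rad/s): [2.79, 2.79, 3.14, 3.14, 3.14, 3.14].

### API

Orientations are given as a unit quaternion [x, y, z, w].
In Python, from station import status, snapshot, camera_params, ticket gives the robot as it stands.
- The arm moves only by the tool arm_command, never from a script. Its argument "series" is a list that holds one entry, the list of rows, each a list of 4 numbers: the shift along the tool's x, y, z in mm, then the turn about the tool's x in rad. A call has 1 to 10 rows; each row shifts and turns the commanded pose from where the row before left it, along the tool's axes as they then stand; what a row does not reach is not made up. A row lasts 1/10 s, in which the tool goes at most 50 mm and 8.59 degrees, less where a joint would pass 70% of its speed; a pose out of reach is approached as far as the arm can. A call is refused whole if a number of a shift passes 50 or a number of a turn 0.15, either way. A call with a gripper value outside its range is refused whole. "jaw" is the opening in per cent of the stroke, from 0 (shut) to 100 (fully open), set as the call begins (left out, the last holds). The fingers move at their own pace and stop on an object; "force" is the grip in N (left out, the last holds). Time passes only in rows, so rows that do not move let the fingers close. It gives the time, the measured TCP pose, the force and the opening at its end, in the units of the state.
- status.sense(): the state, without advancing time (a new reading comes with each control period).
- snapshot(name): name is "scene" or "top" or "wrist"; returns the picture (420x560x3 uint8, red, green, blue); there is no depth.
- camera_params(name): a dict with "fovy" (degrees; the focal length in pixels is half the picture's height over the tangent of half this angle, whatever the lens; pixels are square), "cx", "cy" (the principal point, pixels), "extrinsics" (4x4, takes a point from camera to world coordinates); the wrist camera has in their place "mount" (4x4, takes a point from camera to tool coordinates, whose origin is the TCP and whose axes are the tool frame's). Camera axes: x right, y down, z forward; pixel columns grow to the right and rows downward; lengths in m; the calibration is good to about 2 mm. A picture is of the moment at which its call begins: read the wrist's pose just before it. camera_params takes no time and is no camera call.
- ticket.sign_off(): hands the job in, once; it reports no verdict.
The state is a dict: "t": time; "q": joint angles; "qd": joint speeds; "tau": joint torques, N m; "tcp_pos": TCP position; "tool_rot": TCP orientation; "force": force on the tool from outside, world axes, zero at the start; "ft_torque": the same for the moment, N m; "finger_gap": opening from 0.0 (shut) to 1.0 (fully open).
Only numpy, scipy, OpenCV 4.12 (cv2) and the standard library are available. Lean on these libraries where they do the work, as an engineer would, in place of code of your own. Each camera call takes 0.05 s, during which the arm holds its last target. There are 200 camera calls.

## Working session

There is one attempt and no reset: what is moved stays moved. The work goes in short steps, Python scripts to look and compute and a tool call to move; the robot and the scene stay as the last step left them, time stands still between calls to the robot, and variables do not carry over. Pictures are saved under pics/ and viewed, about 8 in all and at most 12, crops included, and the job is handed in when it is done.

Besides the shell and the picture viewer there is one more tool, called after "Emit:" as name(argument=value, ...) on one line, values as JSON. arm_command: Moves the arm, as the interface text tells. Its arguments: {"type":"object","properties":{"series":{"type":"array"},"jaw":{"type":"number"},"force":{"type":"number"}},"required":["series"]}

```bash
mkdir -p pics; python3 - <<'E'
from station import status, snapshot, camera_params
import cv2,numpy as np
s=status.sense();print(s)
for n in("scene","top"):
    im=snapshot(n);cv2.imwrite(f"pics/{n}0.png",cv2.resize(im[:,:,::-1],(800,600),interpolation=cv2.INTER_CUBIC) if 1 else 0)
    np.save(f"pics/{n}0.npy",im)
for n in("scene","top","wrist"): print(n,camera_params(n))
E
```

```text
{'t': 0.0, 'q': array([ 1.04051275e+00,  5.28474926e-01,  1.43388251e+00,  2.43881786e-05,
        1.18142284e+00, -1.78500445e-01]), 'qd': array([-0.00126096, -0.00158019, -0.00063415,  0.00074711,  0.00272147,
       -0.00120814]), 'tau': array([-5.55011648e-04, -4.42352450e+01, -1.78024489e+01, -4.36616201e-04,
        8.48292257e-03, -1.71969975e-05]), 'tcp_pos': array([0.21495833, 0.58611375, 0.23033454]), 'tool_rot': array([-0.40510541,  0.58048604,  0.40447363,  0.57907396]), 'force': array([ 0.22150722, -0.41620543,  0.26558911]), 'ft_torque': array([-0.04345902,  0.01859556, -0.0356915 ]), 'finger_gap': 1.00121123076071}
scene {'fovy': 47.4833197711542, 'cx': 280.0980723426642, 'cy': 209.11982625522285, 'extrinsics': array([[-0.63297958,  0.53104465, -0.56331912,  1.21769417],
       [ 0.77406011,  0.42195928, -0.47199715,  0.61541416],
       [-0.01295383, -0.73480742, -0.67815209,  0.88938431],
       [ 0.        ,  0.        ,  0.        ,  1.        ]])}
top {'fovy': 53.300483421655535, 'cx': 281.4373700249331, 'cy': 212.47460675639957, 'extrinsics': array([[ 0.02240517, -0.99174997,  0.12621411,  0.40908176],
       [-0.99957414, -0.02458291, -0.01572303,  0.01807802],
       [ 0.01869603, -0.12580808, -0.99187841,  1.12175881],
       [ 0.        ,  0.        ,  0.        ,  1.        ]])}
wrist {'fovy': 70.42476246204713, 'cx': 286.112720371772, 'cy': 208.49511235697187, 'mount': array([[-4.18676129e-04, -2.79997335e-01,  9.60000686e-01,
        -1.41887072e-01],
       [-5.53075854e-05, -9.60000762e-01, -2.79997382e-01,
         7.15002980e-02],
       [ 9.99999911e-01, -1.70323540e-04,  3.86443427e-04,
        -1.65280473e-03],
       [ 0.00000000e+00,  0.00000000e+00,  0.00000000e+00,
         1.00000000e+00]])}
```

View pics/top0.png

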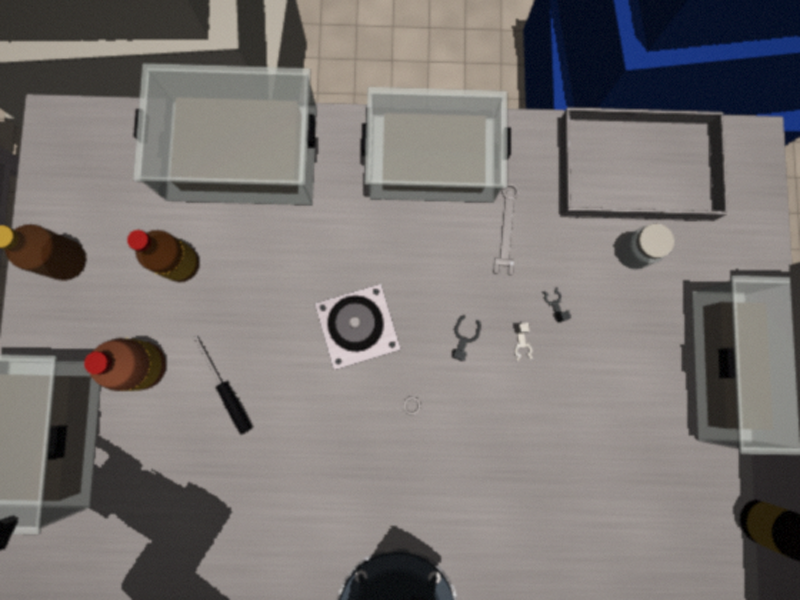

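View pics/scene0.png

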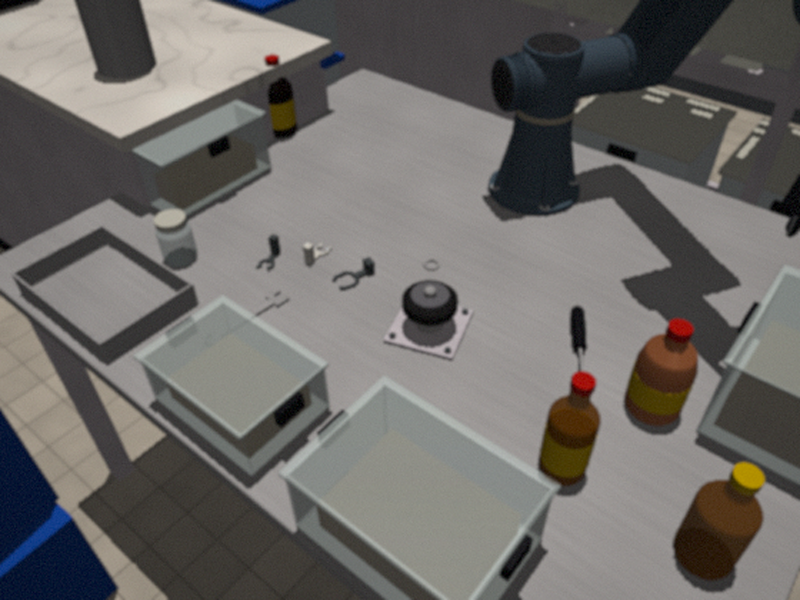

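The top view shows the stand with its axle at zoomed pixel (355,322). The small clip is at (555,303), with its tab at (562,316) and its mouth facing up-left. The white decoy is at (522,340) and the big clip at (466,338).

```bash
cat > h.py <<'E'
from station import status, snapshot, camera_params
import cv2,numpy as np
from scipy.spatial.transform import Rotation as R
def cam(n,s=None):
    p=camera_params(n);f=210/np.tan(np.radians(p['fovy']/2))
    if n=='wrist':
        T=np.eye(4);T[:3,:3]=R.from_quat(s['tool_rot']).as_matrix();T[:3,3]=s['tcp_pos'];E=T@p['mount']
    else:E=p['extrinsics']
    return f,p['cx'],p['cy'],E
def ray(n,u,v,z,s=None):
    f,cx,cy,E=cam(n,s);d=E[:3,:3]@[(u-cx)/f,(v-cy)/f,1];c=E[:3,3]
    return c+d*(z-c[2])/d[2]
def proj(n,P,s=None):
    f,cx,cy,E=cam(n,s);q=E[:3,:3].T@(np.atleast_2d(P)-E[:3,3]).T
    return np.c_[f*q[0]/q[2]+cx,f*q[1]/q[2]+cy]
def shift(s,dworld): return R.from_quat(s['tool_rot']).inv().apply(dworld)*1000
E
python3 - <<'E'
from h import *
k=.7
for nm,u,v,z in[("axle",355,322,.09),("tabtop",562,316,.044),("C",552,296,.003),("bigC",467,330,0),("bigtab",459,353,.03),("white",523,340,0),("jar",655,240,.1),("wrench",508,230,0),("washer",412,405,0)]:
    print(nm,ray("top",u*k,v*k,z).round(4))
for i,(c,z) in enumerate([((379,286),.008),((399,350),.008),((335,368),.008),((317,304),.008)]):print(ray("top",c[0]*k,c[1]*k,z).round(4))
s=status.sense();print(R.from_quat(s['tool_rot']).as_matrix().round(3))
print("axle scene", proj("scene",ray("top",355*k,322*k,.09))/k)
E
```

```text
axle [0.5061 0.0824 0.09  ]
tabtop [ 0.5306 -0.2909  0.044 ]
C [ 0.5729 -0.284   0.003 ]
bigC [ 0.5046 -0.1233  0.    ]
bigtab [ 0.4596 -0.1052  0.03  ]
white [ 0.4882 -0.2292  0.    ]
jar [ 0.6629 -0.441   0.1   ]
wrench [ 0.6998 -0.2008  0.    ]
washer [ 0.3628 -0.0224  0.    ]
[0.583  0.0446 0.008 ]
[0.4636 0.0041 0.008 ]
[0.4276 0.1217 0.008 ]
[0.546  0.1597 0.008 ]
[[-0.001 -0.939  0.345]
 [-0.002  0.345  0.939]
 [-1.     0.    -0.002]]
axle scene [[427.65619987 289.96709797]]
```

Emit:
arm_command(series=[[[0, -37, -29, 0], [0, -37, -29, 0], [0, -37, -29, 0], [0, -37, -29, 0], [0, -37, -29, 0], [0, -37, -29, 0], [0, -37, -29, 0], [0, -37, -29, 0], [0, -37, -29, 0], [0, -37, -29, 0]]], jaw=0)

```text
t: 1.1
tcp_pos: [0.4632, 0.1852, 0.2311]
tool_rot: [-0.405, 0.58, 0.405, 0.58]
force: [1.2, 1.1, 0.3]
finger_gap: 0.003
```

Emit:
arm_command(series=[[[0, -34, -27, 0], [0, -34, -27, 0], [0, -34, -27, 0], [0, 0, 0, 0], [0, 0, 0, 0]]])

```text
t: 1.6
tcp_pos: [0.5304, 0.0749, 0.2307]
tool_rot: [-0.404, 0.581, 0.405, 0.58]
force: [0.1, 0.3, 0.3]
finger_gap: -0.002
```

```bash
python3 - <<'E'
from h import *
s=status.sense();im=snapshot("wrist");np.save("pics/w1.npy",im)
print(s['tcp_pos'],s['t'],s['finger_gap'],s['force'],R.from_quat(s['tool_rot']).as_matrix().round(3))
cv2.imwrite("pics/w1.png",cv2.resize(im[:,:,::-1],(800,600),interpolation=cv2.INTER_CUBIC))
print(proj("wrist",[[.5061,.0824,.09],[.5061,.0824,.075],s['tcp_pos']],s)/.7)
E
```

```text
[0.53044067 0.07494866 0.23072817] 1.6 -0.0020743793320428645 [0.10202978 0.34168588 0.28946428] [[-0.002 -0.938  0.347]
 [ 0.     0.347  0.938]
 [-1.     0.002 -0.   ]]
[[408.87530526 246.00355703]
 [408.86141664 242.56173345]
 [413.08252536 376.50659437]]
```

View pics/w1.png

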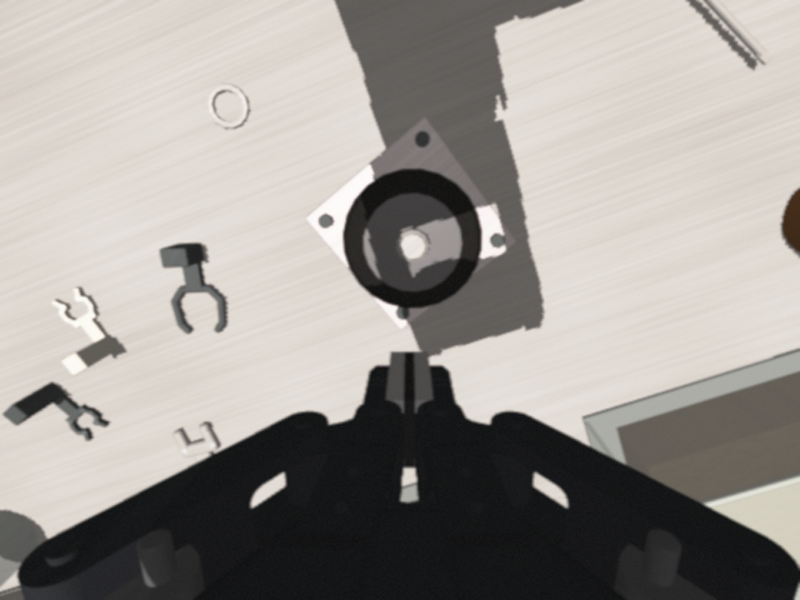

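The wrist view shows the axle's top at zoomed (413,243) inside the hub and tyre. The shut fingertips are at (410,360), clear of the wheel. I'll refine the axle position from this view.

```bash
python3 - <<'E'
from h import *
s=status.sense();k=.7
for z in(.086,.093,.1):print(ray("wrist",413*k,243*k,z,s).round(4))
a=ray("wrist",413*k,243*k,.093,s)
print(shift(s,a-s['tcp_pos']))
# tyre centre: outer edge fit approx (413,237)
print("tyre",ray("wrist",413*k,237.5*k,.067,s).round(4))
# small clip rough
for z,u,v in[(.044,18,408),(.003,88,421)]:print(ray("wrist",u*k,v*k,z,s).round(4))
E
```

```text
[0.5049 0.0865 0.086 ]
[0.5039 0.0868 0.093 ]
[0.5028 0.0871 0.1   ]
[137.81327589  27.65945572   1.279427  ]
tyre [0.504 0.087 0.067]
[ 0.5278 -0.2873  0.044 ]
[ 0.5722 -0.2791  0.003 ]
```

Emit:
arm_command(series=[[[43, 0, 0, 0], [43, 0, 0, 0], [40, 0, 0, 0], [3, 0, 0, 0], [0, 0, 0, 0], [0, 0, 0, 0]]])

```text
t: 2.25
tcp_pos: [0.5317, 0.0765, 0.1041]
tool_rot: [-0.406, 0.579, 0.404, 0.58]
force: [1.8, -0.2, 0.2]
finger_gap: 0.003
```

Emit:
arm_command(series=[[[1.5, 0, 0, 0], [1.5, 0, 0, 0], [1.5, 0, 0, 0], [1.5, 0, 0, 0], [0, 0, 0, 0]]])

```text
t: 2.75
tcp_pos: [0.5305, 0.0757, 0.0963]
tool_rot: [-0.405, 0.58, 0.405, 0.58]
force: [0.6, 0.6, 0.0]
finger_gap: 0.002
```

Emit:
arm_command(series=[[[1.5, 0, 0, 0], [1.5, 0, 0, 0], [1.5, 0, 0, 0], [1.5, 0, 0, 0], [0, 0, 0, 0]]])

```text
t: 3.25
tcp_pos: [0.5304, 0.0758, 0.09]
tool_rot: [-0.405, 0.58, 0.405, 0.58]
force: [-0.6, -0.2, -0.1]
finger_gap: -0.003
```

Emit:
arm_command(series=[[[1, 0, 0, 0], [1, 0, 0, 0], [1, 0, 0, 0], [0, 0, 0, 0]]])

```text
t: 3.65
tcp_pos: [0.5305, 0.0758, 0.0872]
tool_rot: [-0.405, 0.58, 0.405, 0.58]
force: [0.4, 0.4, 0.7]
finger_gap: -0.0
```

Emit:
arm_command(series=[[[1, 0, 0, 0], [1, 0, 0, 0], [1, 0, 0, 0], [0, 0, 0, 0]]])

```text
t: 4.05
tcp_pos: [0.5305, 0.0758, 0.0842]
tool_rot: [-0.405, 0.58, 0.405, 0.58]
force: [-0.0, -0.1, 0.3]
finger_gap: -0.004
```

Emit:
arm_command(series=[[[1, 0, 0, 0], [1, 0, 0, 0], [1, 0, 0, 0], [0, 0, 0, 0]]])

```text
t: 4.45
tcp_pos: [0.5307, 0.0758, 0.0815]
tool_rot: [-0.405, 0.58, 0.405, 0.58]
force: [-0.1, -0.4, 4.7]
finger_gap: -0.005
```

Emit:
arm_command(series=[[[1, 0, 0, 0], [1, 0, 0, 0], [0, 0, 0, 0]]])

```text
t: 4.75
tcp_pos: [0.5307, 0.0758, 0.0792]
tool_rot: [-0.405, 0.58, 0.405, 0.58]
force: [-0.7, -0.1, 4.3]
finger_gap: -0.001
```

Emit:
arm_command(series=[[[1, 0, 0, 0], [1, 0, 0, 0], [0, 0, 0, 0]]])

```text
t: 5.05
tcp_pos: [0.5307, 0.0758, 0.0771]
tool_rot: [-0.405, 0.58, 0.405, 0.58]
force: [-0.0, 1.0, 3.5]
finger_gap: -0.0
```

Emit:
arm_command(series=[[[1, 0, 0, 0], [0.5, 0, 0, 0], [0, 0, 0, 0]]])

```text
t: 5.35
tcp_pos: [0.5307, 0.0758, 0.0757]
tool_rot: [-0.405, 0.58, 0.405, 0.58]
force: [0.0, 0.7, 3.2]
finger_gap: -0.001
```

Emit:
arm_command(series=[[[0.5, 0, 0, 0], [0.5, 0, 0, 0], [0, 0, 0, 0]]])

```text
t: 5.65
tcp_pos: [0.5307, 0.0758, 0.0748]
tool_rot: [-0.405, 0.58, 0.405, 0.58]
force: [-0.6, 1.2, 3.5]
finger_gap: 0.0
```

Emit:
arm_command(series=[[[0.5, 0, 0, 0], [0.5, 0, 0, 0], [0, 0, 0, 0]]])

```text
t: 5.95
tcp_pos: [0.5306, 0.0758, 0.0738]
tool_rot: [-0.405, 0.58, 0.405, 0.58]
force: [0.5, 0.5, 3.3]
finger_gap: 0.001
```

Emit:
arm_command(series=[[[0.5, 0, 0, 0], [0.5, 0, 0, 0], [0, 0, 0, 0]]])

```text
t: 6.25
tcp_pos: [0.5307, 0.0758, 0.0733]
tool_rot: [-0.405, 0.58, 0.405, 0.58]
force: [-1.5, 0.1, 7.7]
finger_gap: 0.001
```

Emit:
arm_command(series=[[[0.5, 0, 0, 0], [0.5, 0, 0, 0], [0, 0, 0, 0]]])

```text
t: 6.55
tcp_pos: [0.5307, 0.0758, 0.0732]
tool_rot: [-0.405, 0.58, 0.405, 0.58]
force: [-3.2, -0.6, 14.5]
finger_gap: 0.002
```

Contact came at z≈0.083 and a firm stop at 0.0732, where force rose from about 3.5 N to 14.5 N. The wheel is home and H≈9.2 mm. Next I'll lift and go to the small clip.

Emit:
arm_command(series=[[[-10, 0, 0, 0], [-40, 0, 0, 0], [-45, 0, 0, 0], [-30, 0, 0, -0.134], [0, 0, 0, -0.134], [0, 0, 0, -0.134], [0, 0, 0, -0.134], [0, 0, 0, 0]]], jaw=45)

```text
t: 7.35
tcp_pos: [0.5301, 0.0758, 0.1965]
tool_rot: [-0.544, 0.452, 0.544, 0.452]
force: [0.5, 0.1, -0.1]
finger_gap: 0.45
```

Emit:
arm_command(series=[[[0, 8.6, -44.5, 0], [0, 8.6, -44.5, 0], [0, 8.6, -44.5, 0], [0, 8.6, -44.5, 0], [0, 8.6, -44.5, 0], [0, 8.6, -44.5, 0], [0, 8.6, -44.5, 0], [0, 8.6, -44.5, 0], [0, 0, 0, 0], [0, 0, 0, 0]]])

```text
t: 8.35
tcp_pos: [0.5275, -0.2876, 0.196]
tool_rot: [-0.542, 0.453, 0.543, 0.453]
force: [-0.5, -0.2, -0.6]
finger_gap: 0.453
```

Emit:
arm_command(series=[[[30, 0, 0, 0], [30, 0, 0, 0], [10, 0, 0, 0], [0, 0, 0, 0], [0, 0, 0, 0]]])

```text
t: 8.85
tcp_pos: [0.5288, -0.2863, 0.1276]
tool_rot: [0.544, -0.452, -0.544, -0.452]
force: [1.1, 0.3, -0.2]
finger_gap: 0.453
```

```bash
python3 - <<'E'
from h import *
s=status.sense();im=snapshot("wrist");np.save("pics/w2.npy",im)
print(s['tcp_pos'],s['t'],s['finger_gap'],s['force'],R.from_quat(s['tool_rot']).as_matrix().round(3))
cv2.imwrite("pics/w2.png",cv2.resize(im[:,:,::-1],(800,600),interpolation=cv2.INTER_CUBIC))
print(proj("wrist",[s['tcp_pos']],s)/.7)
E
```

```text
[ 0.52880131 -0.28628904  0.12755307] 8.85 0.45250067886408085 [ 1.08459224  0.34925875 -0.20869934] [[ 0.001 -0.983 -0.184]
 [-0.    -0.184  0.983]
 [-1.    -0.001 -0.001]]
[[411.76259622 378.34641515]]
```

View pics/w2.png

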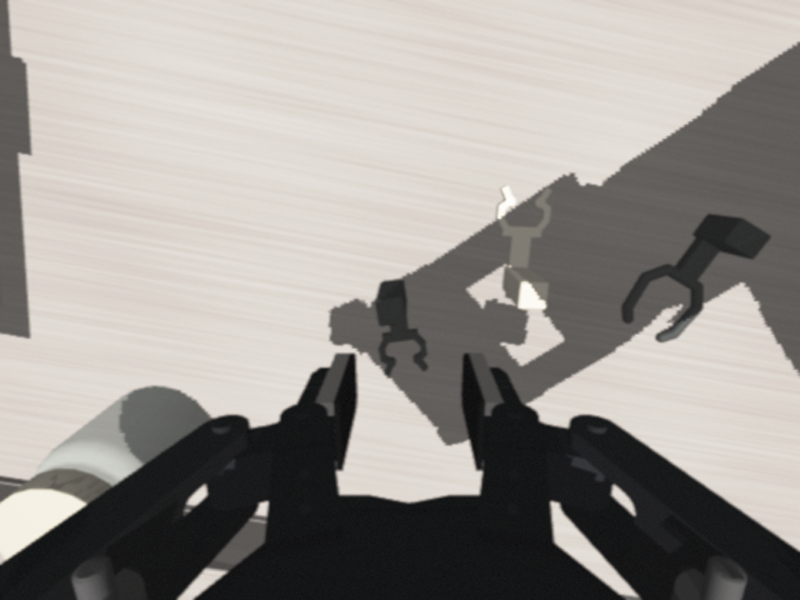

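The small clip's tab is at zoomed (392,305) and its C at (403,350), mouth down in the picture. The white decoy, at (523,285), clears the finger path. I'll fit a silhouette model to locate the clip precisely.

```bash
cat > fit.py <<'E'
from h import *
from scipy.optimize import minimize
def polys(p):
    x,y,a=p;c,s_=np.cos(a),np.sin(a)
    W=lambda P:np.c_[x+c*P[:,0]-s_*P[:,1],y+s_*P[:,0]+c*P[:,1],P[:,2]]
    tab=np.array([[-42+i*8,j*8,k] for i in(-1,1) for j in(-1,1) for k in(0,44)])/1e3
    nk=np.array([[-36,-6,5],[-36,6,5],[-12,6,5],[-12,-6,5]])/1e3
    t=np.radians(np.linspace(40,320,40));ring=np.r_[np.c_[15.5*np.cos(t),15.5*np.sin(t)],np.c_[9*np.cos(t),9*np.sin(t)][::-1]]/1e3
    ring=np.c_[ring,np.full(len(ring),.005)]
    return W(tab),W(nk),W(ring)
def render(p,s,sc,org,shape):
    m=np.zeros(shape,np.uint8)
    for i,P in enumerate(polys(p)):
        q=((proj("wrist",P,s)-org)*sc*16).astype(np.int32)
        if i==0:q=cv2.convexHull(q)
        cv2.fillPoly(m,[q],255,shift=4)
    return cv2.GaussianBlur(m,(0,0),4)/255.
def fit(im,s,p0,box,thr,sc=6):
    u0,u1,v0,v1=box
    g=cv2.cvtColor(im[v0:v1,u0:u1],cv2.COLOR_RGB2GRAY)
    g=cv2.resize(g,None,fx=sc,fy=sc,interpolation=cv2.INTER_CUBIC)
    t=cv2.GaussianBlur((g<thr).astype(np.uint8)*255,(0,0),4)/255.
    f=lambda d:((render(np.array(p0)+np.array(d)*[.01,.01,.1],s,sc,np.array([u0,v0]),t.shape)-t)**2).mean()
    b=min((minimize(f,d,method='Nelder-Mead',options=dict(initial_simplex=np.array(d)+np.r_[[[0,0,0]],np.eye(3)*.5])) for d in([0,0,0],[.3,.3,1],[-.3,-.3,-1])),key=lambda r:r.fun)
    p=np.array(p0)+b.x*[.01,.01,.1]
    v=cv2.cvtColor(g,cv2.COLOR_GRAY2BGR);m=(render(p,s,sc,np.array([u0,v0]),t.shape)>.5).astype(np.uint8)
    cv2.drawContours(v,cv2.findContours(m,0,2)[0],-1,(0,255,0),1)
    cv2.drawContours(v,cv2.findContours((t>.5).astype(np.uint8),0,2)[0],-1,(0,0,255),1)
    return p,b.fun,f([0,0,0]),v
E
python3 - <<'E'
from fit import *
s=status.sense();im=np.load("pics/w2.npy")
g=cv2.cvtColor(im,cv2.COLOR_RGB2GRAY);print(g[195:265:4,262:306:2])
p,e,e0,v=fit(im,s,[.570,-.279,.18],(255,310,185,264),70)
print(p,e,e0);cv2.imwrite("pics/f2.png",v);print(v.shape)
a=p[2];tab=p[:2]-.042*np.array([np.cos(a),np.sin(a)]);print("tab",tab,np.degrees(a))
Rm=R.from_quat(s['tool_rot']).as_matrix();print("toolz head",np.degrees(np.arctan2(Rm[1,2],Rm[0,2])),shift(s,np.r_[tab,.03]-s['tcp_pos']))
E
```

```text
[[216 214 214 205 197 194 185 157 137 113  90  93  93  93  95  93  94  95
   92  93  94  92]
 [215 206 103  47  45  46  46  45  41  37  51  88  94  93  93  93  93  93
   92  92  94  93]
 [218 164  52  45  45  43  42  38  37  37  42  80  94  94  95  94  96  96
   95  95  94  95]
 [203  92  45  42  40  38  38  39  39  41  38  68  94  94  94  95  96  94
   95  94  94  93]
 [ 88  56  49  47  47  48  46  47  48  46  40  59  93  96  94  96  96  96
   97  97  96  96]
 [ 83  51  47  47  48  46  47  48  48  47  40  60  92  93  91  92  92  93
   93  93  92  95]
 [ 91  59  46  47  48  45  47  46  47  46  44  64  94  93  96  95  96  97
   96  95  96  96]
 [ 92  73  47  46  47  47  46  46  46  47  47  60  91  94  94  95  95  93
   94  94  93  93]
 [ 96  86  59  54  59  55  45  43  47  47  46  53  87  93  92  94  93  94
   96  94  96  95]
 [ 96  95  95  94  92  80  50  47  47  49  45  46  45  43  43  72  97  97
   96  96  96  96]
 [ 95  94  88  56  47  48  47  47  48  49  47  46  47  48  46  47  66  92
   95  97  96  96]
 [ 94  93  80  50  48  58  65  72  77  86  88  90  92  94  85  58  46  47
   80  95  93  92]
 [ 93  79  49  49  75  93  94  94  93  93  92  92  94  93  95  93  68  49
   75  94  95  95]
 [ 95  88  55  49  75  94  94  93  92  93  92  92  93  92  78  56  45  48
   63  90  93  93]
 [ 94  93  68  48  45  43  42  62  93  95  95  95  94  85  52  47  48  71
   93  94  93  94]
 [183 132 110  93  71  48  48  67  94  95  94  94  96  95  92  70  49  47
   60  92  94  95]
 [218 217 207 122  54  50  77  95  96  97  96  98  97  96  96  95  89  67
   81  95  96  95]
 [219 220 219 212 165  87  95  95  94  95  95  94  95  93  94  94  94  94
   95  95  97  99]]
[ 0.57285164 -0.28387866  0.32382475] 0.03314910108290454 0.2926196034385484
(474, 330, 3)
tab [ 0.53303457 -0.29724284] 18.553791338294793
toolz head 100.58417671145095 [ 98.11321104  -1.80348851 -10.84034334]
```

View pics/f2.png

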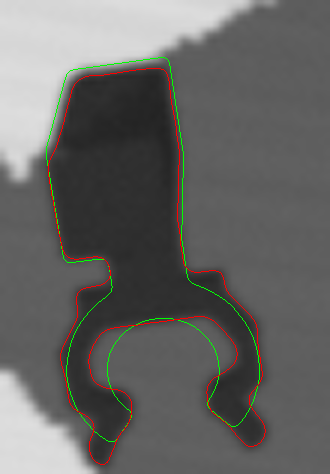

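The fit matches the outline closely: the clip's heading is 18.6° and its tab is at (0.533,-0.297). I'll turn 8°, centre over the tab, descend and grip.

Emit:
arm_command(series=[[[0, -0.5, -10.9, -0.139], [0, 0, 0, 0], [40, 0, 0, 0], [40, 0, 0, 0], [25, 0, 0, 0], [10, 0, 0, 0], [0, 0, 0, 0], [0, 0, 0, 0]]])

```text
t: 9.7
tcp_pos: [0.5316, -0.298, 0.0132]
tool_rot: [0.575, -0.413, -0.573, -0.413]
force: [1.3, -0.8, 0.7]
finger_gap: 0.452
```

```bash
python3 - <<'E'
from h import *
s=status.sense();im=snapshot("wrist");np.save("pics/w3.npy",im)
print(s['tcp_pos'],s['t'],s['finger_gap'],s['force'],R.from_quat(s['tool_rot']).as_matrix().round(3))
cv2.imwrite("pics/w3.png",cv2.resize(im[:,:,::-1],(800,600),interpolation=cv2.INTER_CUBIC))
E
```

```text
[ 0.53159604 -0.29804741  0.0131773 ] 9.7 0.4517600796040886 [ 1.27798765 -0.75448043  0.70333683] [[ 0.002 -0.949 -0.317]
 [-0.002 -0.317  0.949]
 [-1.    -0.001 -0.002]]
```

View pics/w3.png

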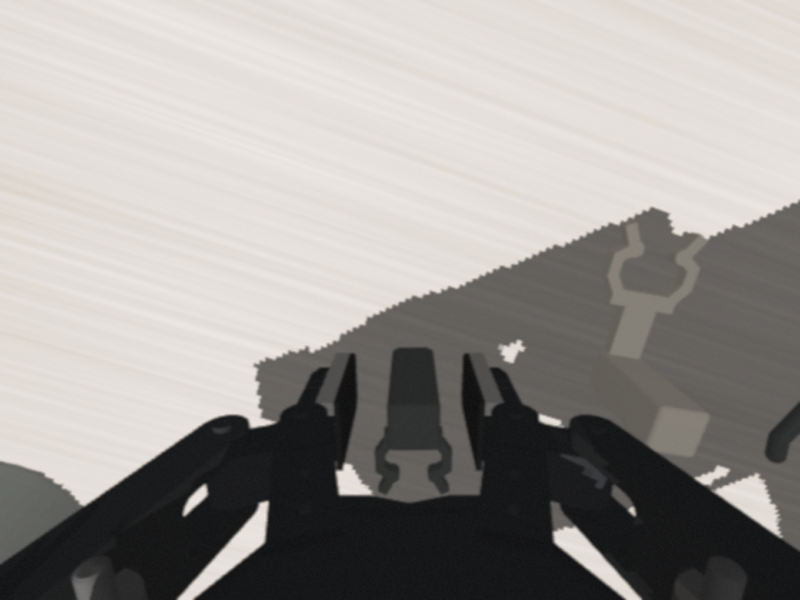

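The tab at zoomed (413,400) sits centred between the pads at 355 and 463, so I'll grip.

Emit:
arm_command(series=[[[0, 0, 0, 0], [0, 0, 0, 0], [0, 0, 0, 0], [0, 0, 0, 0], [0, 0, 0, 0], [0, 0, 0, 0], [0, 0, 0, 0]]], jaw=0, force=90)

```text
t: 10.45
tcp_pos: [0.5315, -0.298, 0.0136]
tool_rot: [0.575, -0.413, -0.573, -0.413]
force: [-0.5, 1.1, 6.1]
finger_gap: 0.173
```

```bash
python3 - <<'E'
from h import *
s=status.sense()
print(s['tcp_pos'],s['t'],s['finger_gap'],s['force'],R.from_quat(s['tool_rot']).as_matrix().round(4))
E
```

```text
[ 0.53147362 -0.29804292  0.01361765] 10.45 0.17286273984550918 [-0.49783937  1.12121835  6.0793705 ] [[ 0.0022 -0.9483 -0.3174]
 [-0.0017 -0.3174  0.9483]
 [-1.     -0.0015 -0.0023]]
```

Emit:
arm_command(series=[[[-5, 0, 0, 0], [-30, 0, 0, 0], [-45, 0, 0, 0], [-45, 0, 0, 0], [-10, 0, 0, 0], [0, 0, 0, 0]]])

```text
t: 11.05
tcp_pos: [0.5317, -0.2982, 0.1494]
tool_rot: [0.576, -0.413, -0.572, -0.413]
force: [0.4, -0.3, -1.2]
finger_gap: 0.173
```

Emit:
arm_command(series=[[[0, -0.9, 41.6, 0], [0, -0.9, 41.6, 0], [0, -0.9, 41.6, 0], [0, -0.9, 41.6, 0], [0, -0.9, 41.6, 0], [0, -0.9, 41.6, 0], [0, -0.9, 41.6, 0], [0, -0.9, 41.6, 0], [0, -0.9, 41.6, 0], [0, 0, 0, 0]]])

```text
t: 12.05
tcp_pos: [0.4139, 0.0642, 0.1451]
tool_rot: [-0.572, 0.413, 0.578, 0.41]
force: [0.4, -0.9, -0.5]
finger_gap: 0.171
```

Emit:
arm_command(series=[[[20, 0, 0, 0], [0, 0, 0, 0], [0, 0, 0, 0], [0, 0, 0, 0]]])

```text
t: 12.45
tcp_pos: [0.4195, 0.0596, 0.1267]
tool_rot: [-0.574, 0.413, 0.574, 0.413]
force: [-0.4, 0.3, -0.5]
finger_gap: 0.168
```

```bash
python3 - <<'E'
from h import *
s=status.sense();im=snapshot("wrist");np.save("pics/w4.npy",im)
print(s['tcp_pos'],s['t'],s['finger_gap'],s['force'],R.from_quat(s['tool_rot']).as_matrix().round(4))
cv2.imwrite("pics/w4.png",cv2.resize(im[:,:,::-1],(800,600),interpolation=cv2.INTER_CUBIC))
print(proj("wrist",[[.5043,.0878,.095],[.5043,.0878,.073]],s)/.7)
E
```

```text
[0.41948373 0.05963129 0.12669727] 12.45 0.1680565384112196 [-0.37785913  0.31444914 -0.5067214 ] [[-7.000e-04 -9.485e-01 -3.166e-01]
 [ 0.000e+00 -3.166e-01  9.485e-01]
 [-1.000e+00  6.000e-04  2.000e-04]]
[[410.35431312 511.94047653]
 [410.21343722 481.31834149]]
```

View pics/w4.png

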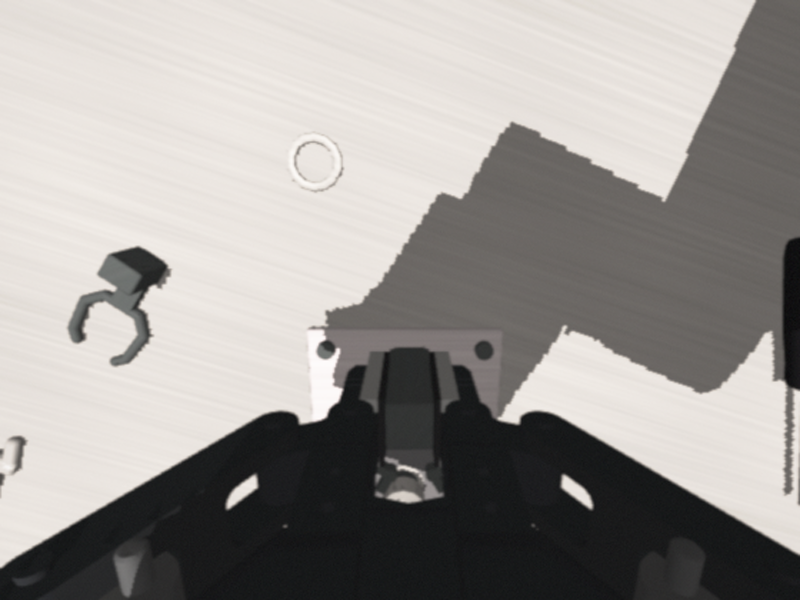

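```bash
python3 - <<'E'
from h import *
s=status.sense();im=np.load("pics/w4.npy")
print(proj("wrist",[[.5043,.0878,.008],s['tcp_pos']],s)/.7)
a=cv2.resize(im[300:355,235:335,::-1],None,fx=6,fy=6,interpolation=cv2.INTER_CUBIC)
a=cv2.convertScaleAbs(a,alpha=1.3,beta=10)
b=snapshot("scene");np.save("pics/s4.npy",b)
print(proj("scene",[[.5043,.0878,.095]]))
u,v=proj("scene",[[.5043,.0878,.09]])[0].astype(int)
b=cv2.resize(b[v-20:v+20,u-50:u+50,::-1],None,fx=6,fy=6,interpolation=cv2.INTER_CUBIC);print(u,v)
cv2.imwrite("pics/c4.png",np.vstack([a,b]))
E
```

```text
[[410.06975875 415.80526621]
 [411.27105922 378.69478842]]
[[301.54981971 201.99333602]]
301 203
```

View pics/c4.png

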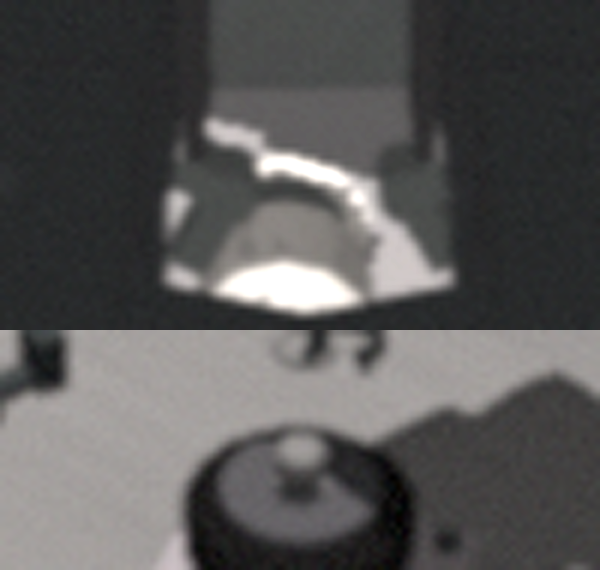

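The crop shows the wheel down with the groove exposed. The axle sits about 1.5 mm to the left of the clip's centreline in the picture (−tool z). I'll correct that, advance over the hub and lower towards groove height while watching the force.

Emit:
arm_command(series=[[[0, -5, -1.6, 0], [0, -5, 0, 0], [15, 0, 0, 0], [15, 0, 0, 0], [5, 0, 0, 0], [0, 0, 0, 0], [0, 0, 0, 0]]])

```text
t: 13.25
tcp_pos: [0.4298, 0.0618, 0.0921]
tool_rot: [0.574, -0.413, -0.574, -0.413]
force: [0.1, -0.4, -1.1]
finger_gap: 0.171
```

Emit:
arm_command(series=[[[1, 0, 0, 0], [1, 0, 0, 0], [1, 0, 0, 0], [0, 0, 0, 0], [0, 0, 0, 0]]])

```text
t: 13.75
tcp_pos: [0.4294, 0.0618, 0.0889]
tool_rot: [0.574, -0.413, -0.574, -0.413]
force: [-0.0, -0.3, -0.3]
finger_gap: 0.168
```

Emit:
arm_command(series=[[[0.5, 0, 0, 0], [0.5, 0, 0, 0], [0, 0, 0, 0], [0, 0, 0, 0]]])

```text
t: 14.15
tcp_pos: [0.4294, 0.0618, 0.0878]
tool_rot: [-0.574, 0.413, 0.574, 0.413]
force: [0.6, 0.0, -0.5]
finger_gap: 0.166
```

Emit:
arm_command(series=[[[0.5, 0, 0, 0], [0.5, 0, 0, 0], [0, 0, 0, 0], [0, 0, 0, 0]]])

```text
t: 14.55
tcp_pos: [0.4294, 0.0618, 0.0869]
tool_rot: [0.574, -0.413, -0.574, -0.413]
force: [-0.1, 0.3, -0.7]
finger_gap: 0.17
```

Emit:
arm_command(series=[[[0.5, 0, 0, 0], [0.5, 0, 0, 0], [0, 0, 0, 0], [0, 0, 0, 0]]])

```text
t: 14.95
tcp_pos: [0.4293, 0.0618, 0.0864]
tool_rot: [0.574, -0.413, -0.574, -0.413]
force: [-2.2, -0.3, 6.8]
finger_gap: 0.172
```

Emit:
arm_command(series=[[[0.4, 0, 0, 0], [0.4, 0, 0, 0], [0, 0, 0, 0], [0, 0, 0, 0]]])

```text
t: 15.35
tcp_pos: [0.4292, 0.0618, 0.0861]
tool_rot: [0.574, -0.413, -0.574, -0.413]
force: [-2.6, -1.0, 13.4]
finger_gap: 0.172
```

Contact with the hub came at the expected height. I'll raise 1 mm clear of it and advance into the groove.

Emit:
arm_command(series=[[[-1.3, 0, 0, 0], [-1.3, 0, 0, 0], [0, 0, 0, 0], [0, -3, 0, 0], [0, -3, 0, 0], [0, -3, 0, 0], [0, -2, 0, 0], [0, -1, 0, 0], [0, 0, 0, 0], [0, 0, 0, 0]]])

```text
t: 16.35
tcp_pos: [0.4406, 0.0657, 0.0876]
tool_rot: [-0.574, 0.413, 0.574, 0.413]
force: [-0.4, -0.3, -0.3]
finger_gap: 0.174
```

Emit:
arm_command(series=[[[0, -1, 0, 0], [0, -1, 0, 0], [0, -1, 0, 0], [0, 0, 0, 0]]])

```text
t: 16.75
tcp_pos: [0.4439, 0.0666, 0.0877]
tool_rot: [0.574, -0.413, -0.574, -0.413]
force: [-0.2, -0.6, -1.2]
finger_gap: 0.173
```

Emit:
arm_command(series=[[[0, -1, 0, 0], [0, -1, 0, 0], [0, -1, 0, 0], [0, 0, 0, 0]]])

```text
t: 17.15
tcp_pos: [0.4467, 0.0676, 0.0876]
tool_rot: [0.574, -0.413, -0.574, -0.413]
force: [0.4, 0.2, -0.8]
finger_gap: 0.17
```

Emit:
arm_command(series=[[[0, -1, 0, 0], [0, -1, 0, 0], [0, 0, 0, 0]]])

```text
t: 17.45
tcp_pos: [0.4486, 0.0682, 0.0876]
tool_rot: [0.574, -0.413, -0.574, -0.413]
force: [0.1, -0.2, -0.1]
finger_gap: 0.171
```

Emit:
arm_command(series=[[[0, -1, 0, 0], [0, -1, 0, 0], [0, 0, 0, 0]]])

```text
t: 17.75
tcp_pos: [0.4499, 0.0686, 0.0875]
tool_rot: [-0.574, 0.413, 0.574, 0.413]
force: [-2.1, -2.9, -1.4]
finger_gap: 0.173
```

Emit:
arm_command(series=[[[0, -1, 0, 0], [0, -1, 0, 0], [0, 0, 0, 0]]])

```text
t: 18.05
tcp_pos: [0.4503, 0.0691, 0.0873]
tool_rot: [-0.573, 0.414, 0.575, 0.412]
force: [-3.6, -5.2, -0.9]
finger_gap: 0.169
```

Emit:
arm_command(series=[[[0, 0, -0.7, 0], [0, 0, 0, 0], [0, 0, 0, 0]]])

```text
t: 18.35
tcp_pos: [0.4506, 0.0686, 0.0873]
tool_rot: [-0.573, 0.414, 0.575, 0.412]
force: [-3.3, -4.8, -1.0]
finger_gap: 0.172
```

Emit:
arm_command(series=[[[0, -0.7, 0, 0], [0, 0, 0, 0], [0, 0, 0, 0]]])

```text
t: 18.65
tcp_pos: [0.4506, 0.0687, 0.0873]
tool_rot: [-0.573, 0.414, 0.575, 0.412]
force: [-4.3, -4.5, -0.4]
finger_gap: 0.166
```

Emit:
arm_command(series=[[[0, 0, -0.8, 0], [0, 0, 0, 0], [0, 0, 0, 0]]])

```text
t: 18.95
tcp_pos: [0.4513, 0.0681, 0.0873]
tool_rot: [-0.573, 0.414, 0.575, 0.412]
force: [-4.3, -4.5, -0.5]
finger_gap: 0.167
```

Emit:
arm_command(series=[[[0, -0.5, 0, 0], [0, 0, 0, 0], [0, 0, 0, 0]]])

```text
t: 19.25
tcp_pos: [0.4514, 0.0682, 0.0873]
tool_rot: [-0.573, 0.414, 0.575, 0.412]
force: [-4.8, -5.3, -0.3]
finger_gap: 0.172
```

```bash
python3 - <<'E'
from h import *
s=status.sense();im=snapshot("wrist");np.save("pics/w5.npy",im)
print(s['tcp_pos'],s['t'],s['force'],s['ft_torque'],shift(s,s['force'])/1000)
a=cv2.resize(im[235:355,235:335,::-1],None,fx=5,fy=5,interpolation=cv2.INTER_CUBIC)
cv2.imwrite("pics/c5.png",cv2.convertScaleAbs(a,alpha=1.3,beta=10))
E
```

```text
[0.45135992 0.06819698 0.08726473] 19.25 [-4.82095953 -5.29069404 -0.26649917] [-0.83939464  0.7568548  -0.22920454] [ 0.29321063  6.25120987 -3.48432471]
```

View pics/c5.png

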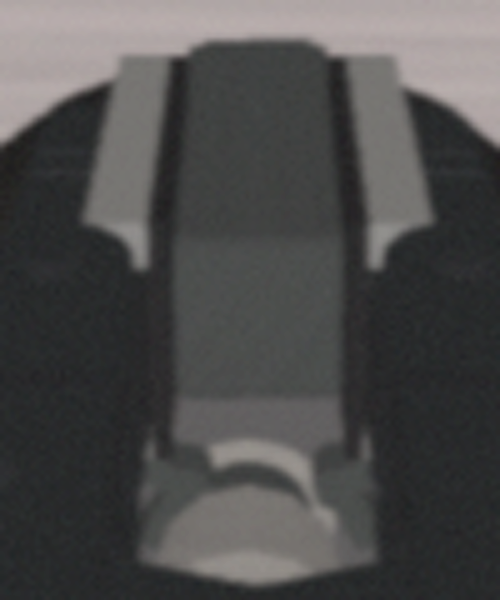

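The crop shows the axle at col ~250 against the tab at ~258, so nearly aligned, with jaws either side of the groove. The remaining lateral force says a little more −z is needed.

Emit:
arm_command(series=[[[0, 0, -0.8, 0], [0, 0, 0, 0], [0, -0.5, 0, 0], [0, 0, 0, 0]]])

```text
t: 19.7
tcp_pos: [0.4538, 0.0675, 0.0874]
tool_rot: [-0.574, 0.414, 0.574, 0.413]
force: [-3.0, -4.4, -1.0]
finger_gap: 0.169
```

Emit:
arm_command(series=[[[0, -0.5, 0, 0], [0, 0, 0, 0], [0, 0, 0, 0]]])

```text
t: 20.0
tcp_pos: [0.454, 0.0677, 0.0874]
tool_rot: [-0.573, 0.414, 0.575, 0.412]
force: [-2.6, -5.4, -1.3]
finger_gap: 0.169
```

Emit:
arm_command(series=[[[0, 0, -0.8, 0], [0, 0, 0, 0], [0, -0.5, 0, 0], [0, 0, 0, 0]]])

```text
t: 20.4
tcp_pos: [0.4543, 0.0674, 0.0874]
tool_rot: [-0.573, 0.414, 0.575, 0.412]
force: [-4.6, -3.8, -1.5]
finger_gap: 0.165
```

Emit:
arm_command(series=[[[0, -0.7, 0, 0], [0, 0, 0, 0], [0, 0, 0, 0]]])

```text
t: 20.7
tcp_pos: [0.4545, 0.0676, 0.0873]
tool_rot: [-0.573, 0.414, 0.575, 0.412]
force: [-5.3, -3.4, -0.6]
finger_gap: 0.168
```

Emit:
arm_command(series=[[[0, -0.7, -0.2, 0], [0, 0, 0, 0], [0, 0, 0, 0]]])

```text
t: 21.0
tcp_pos: [0.4546, 0.0677, 0.0873]
tool_rot: [-0.573, 0.414, 0.576, 0.412]
force: [-6.3, -4.3, 0.3]
finger_gap: 0.167
```

Emit:
arm_command(series=[[[0, -0.6, 0, 0], [0, 0, 0, 0], [0, 0, 0, 0]]])

```text
t: 21.3
tcp_pos: [0.4549, 0.0678, 0.0873]
tool_rot: [-0.572, 0.414, 0.576, 0.412]
force: [-5.8, -4.1, 1.8]
finger_gap: 0.167
```

Emit:
arm_command(series=[[[0, -0.5, 0, 0], [0, 0, 0, 0], [0, 0, 0, 0]]])

```text
t: 21.6
tcp_pos: [0.4553, 0.068, 0.0873]
tool_rot: [-0.572, 0.414, 0.576, 0.412]
force: [-6.5, -4.2, 1.0]
finger_gap: 0.176
```

Emit:
arm_command(series=[[[0, -0.6, 0, 0], [0, -0.4, 0, 0], [0, 0, 0, 0]]])

```text
t: 21.9
tcp_pos: [0.4561, 0.0683, 0.0873]
tool_rot: [-0.572, 0.414, 0.576, 0.411]
force: [-6.5, -3.5, 1.5]
finger_gap: 0.169
```

Emit:
arm_command(series=[[[0, -0.6, 0, 0], [0, -0.4, 0, 0], [0, 0, 0, 0]]])

```text
t: 22.2
tcp_pos: [0.4576, 0.0687, 0.0873]
tool_rot: [-0.573, 0.414, 0.575, 0.412]
force: [-5.6, -3.7, -1.1]
finger_gap: 0.168
```

Emit:
arm_command(series=[[[0, -0.5, 0, 0], [0, 0, 0, 0], [0, 0, 0, 0]]])

```text
t: 22.5
tcp_pos: [0.4597, 0.069, 0.0874]
tool_rot: [-0.573, 0.413, 0.575, 0.413]
force: [-2.5, -1.9, -0.9]
finger_gap: 0.176
```

The force is dropping, so the clip is passing the narrowest point. I'll keep going until it rises steeply.

Emit:
arm_command(series=[[[0, -0.5, 0, 0], [0, 0, 0, 0], [0, 0, 0, 0]]])

```text
t: 22.8
tcp_pos: [0.463, 0.0694, 0.088]
tool_rot: [0.575, -0.412, -0.573, -0.414]
force: [0.9, 3.0, -1.3]
finger_gap: 0.168
```

Emit:
arm_command(series=[[[0, -0.5, 0, 0], [0, 0, 0, 0], [0, 0, 0, 0]]])

```text
t: 23.1
tcp_pos: [0.463, 0.0693, 0.0879]
tool_rot: [0.575, -0.412, -0.573, -0.414]
force: [1.5, 3.5, -1.4]
finger_gap: 0.172
```

Emit:
arm_command(series=[[[0, -0.5, 0, 0], [0, 0, 0, 0], [0, 0, 0, 0]]])

```text
t: 23.4
tcp_pos: [0.463, 0.0693, 0.0879]
tool_rot: [0.575, -0.413, -0.573, -0.414]
force: [2.8, 3.5, -0.3]
finger_gap: 0.172
```

Emit:
arm_command(series=[[[0, -0.6, 0, 0], [0, 0, 0, 0], [0, 0, 0, 0]]])

```text
t: 23.7
tcp_pos: [0.463, 0.0693, 0.0877]
tool_rot: [0.574, -0.413, -0.574, -0.413]
force: [3.8, 3.5, -0.8]
finger_gap: 0.17
```

Emit:
arm_command(series=[[[0, -0.6, 0, 0], [0, 0, 0, 0], [0, 0, 0, 0]]])

```text
t: 24.0
tcp_pos: [0.463, 0.0695, 0.0875]
tool_rot: [-0.574, 0.413, 0.574, 0.413]
force: [2.4, 2.8, -0.4]
finger_gap: 0.172
```

Emit:
arm_command(series=[[[0, -0.6, 0, 0], [0, 0, 0, 0], [0, 0, 0, 0]]])

```text
t: 24.3
tcp_pos: [0.4632, 0.0698, 0.0874]
tool_rot: [-0.574, 0.413, 0.574, 0.413]
force: [1.7, 1.0, -1.5]
finger_gap: 0.168
```

Emit:
arm_command(series=[[[0, -0.6, 0, 0], [0, 0, 0, 0], [0, 0, 0, 0]]])

```text
t: 24.6
tcp_pos: [0.4638, 0.07, 0.0874]
tool_rot: [-0.574, 0.413, 0.574, 0.413]
force: [0.9, 1.0, -2.2]
finger_gap: 0.17
```

Emit:
arm_command(series=[[[0, -0.6, 0, 0], [0, 0, 0, 0], [0, 0, 0, 0]]])

```text
t: 24.9
tcp_pos: [0.4647, 0.0703, 0.0876]
tool_rot: [-0.574, 0.413, 0.574, 0.413]
force: [1.0, 1.9, -1.7]
finger_gap: 0.169
```

Emit:
arm_command(series=[[[0, -0.5, 0, 0], [0, 0, 0, 0], [0, 0, 0, 0]]])

```text
t: 25.2
tcp_pos: [0.4649, 0.0704, 0.0876]
tool_rot: [-0.574, 0.413, 0.574, 0.413]
force: [0.6, 2.2, -0.8]
finger_gap: 0.17
```

Emit:
arm_command(series=[[[0, -0.5, 0, 0], [0, 0, 0, 0], [0, 0, 0, 0]]])

```text
t: 25.5
tcp_pos: [0.4655, 0.0704, 0.0876]
tool_rot: [-0.574, 0.413, 0.574, 0.413]
force: [0.3, 1.2, -1.0]
finger_gap: 0.169
```

Emit:
arm_command(series=[[[0, -0.5, 0, 0], [0, 0, 0, 0], [0, 0, 0, 0]]])

```text
t: 25.8
tcp_pos: [0.4661, 0.0705, 0.0876]
tool_rot: [-0.574, 0.413, 0.574, 0.413]
force: [0.5, -0.7, -0.0]
finger_gap: 0.17
```

Emit:
arm_command(series=[[[0, -0.5, 0, 0], [0, 0, 0, 0], [0, 0, 0, 0]]])

```text
t: 26.1
tcp_pos: [0.4662, 0.0707, 0.0876]
tool_rot: [-0.574, 0.413, 0.574, 0.413]
force: [-1.6, -1.7, 0.6]
finger_gap: 0.167
```

Emit:
arm_command(series=[[[0, -0.6, 0, 0], [0, 0, 0, 0], [0, 0, 0, 0]]])

```text
t: 26.4
tcp_pos: [0.4663, 0.0709, 0.0875]
tool_rot: [-0.573, 0.413, 0.575, 0.413]
force: [-4.4, -2.7, 0.7]
finger_gap: 0.166
```

Emit:
arm_command(series=[[[0, -0.6, 0, 0], [0, 0, 0, 0], [0, 0, 0, 0]]])

```text
t: 26.7
tcp_pos: [0.4663, 0.071, 0.0874]
tool_rot: [-0.573, 0.414, 0.575, 0.412]
force: [-5.1, -3.9, 2.0]
finger_gap: 0.175
```

The clip is seated: force rises with no further travel. I'll unload it, lower it gently onto the hub, then release.

Emit:
arm_command(series=[[[0, 0.9, 0, 0], [0.5, 0, 0, 0], [0.5, 0, 0, 0], [0, 0, 0, 0], [0, 0, 0, 0]]])

```text
t: 27.2
tcp_pos: [0.4662, 0.071, 0.0869]
tool_rot: [-0.574, 0.413, 0.574, 0.413]
force: [-5.0, -2.8, 3.7]
finger_gap: 0.172
```

Emit:
arm_command(series=[[[0.3, 0, 0, 0], [0, 0, 0, 0], [0, 0, 0, 0]]])

```text
t: 27.5
tcp_pos: [0.4662, 0.071, 0.0868]
tool_rot: [-0.574, 0.413, 0.574, 0.413]
force: [-6.1, -2.8, 7.6]
finger_gap: 0.173
```

Emit:
arm_command(series=[[[-0.3, 0.6, 0, 0], [0, 0, 0, 0], [0, 0, 0, 0]]])

```text
t: 27.8
tcp_pos: [0.4661, 0.071, 0.0868]
tool_rot: [-0.574, 0.413, 0.574, 0.413]
force: [-5.0, -1.4, 6.3]
finger_gap: 0.173
```

Emit:
arm_command(series=[[[0, 0, 0, 0], [0, 0, 0, 0], [0, 0, 0, 0], [0, 0, 0, 0], [0, 0, 0, 0]]], jaw=45)

```text
t: 28.3
tcp_pos: [0.4669, 0.0707, 0.0866]
tool_rot: [0.574, -0.413, -0.574, -0.413]
force: [0.3, -0.0, 0.0]
finger_gap: 0.449
```

Emit:
arm_command(series=[[[-5, 0, 0, 0], [-15, 0, 0, 0], [-30, 0, 0, 0], [-40, 0, 0, 0], [-30, 20, 0, 0], [0, 40, 0, 0], [0, 0, 0, 0], [0, 0, 0, 0]]])

```text
t: 29.1
tcp_pos: [0.4089, 0.0516, 0.2071]
tool_rot: [0.574, -0.413, -0.573, -0.413]
force: [-0.0, 0.2, 0.1]
finger_gap: 0.449
```

```bash
python3 - <<'E'
from h import *
s=status.sense();w=snapshot("wrist");b=snapshot("scene");np.save("pics/w6.npy",w)
print(s['tcp_pos'],s['t'],s['finger_gap'],s['force'])
u,v=proj("scene",[[.49,.08,.08]])[0].astype(int)
b=cv2.resize(b[v-35:v+35,u-50:u+50,::-1],(600,420),interpolation=cv2.INTER_CUBIC)
cu,cv_=proj("wrist",[[.4855,.078,.08]],s)[0].astype(int);print(cu,cv_)
a=w[max(0,cv_-70):cv_+70,max(0,cu-70):cu+70,::-1];a=cv2.resize(a,None,fx=3,fy=3,interpolation=cv2.INTER_CUBIC)[:420,:420]
out=np.zeros((420,600+a.shape[1],3),np.uint8);out[:,:600]=b;out[:a.shape[0],600:]=a
cv2.imwrite("pics/c6.png",cv2.resize(out,(800,int(420*800/out.shape[1]))))
E
```

```text
[0.40888109 0.05163033 0.20713467] 29.1 0.4488043034487489 [-0.01102656  0.23526959  0.12501103]
287 279
```

View pics/c6.png

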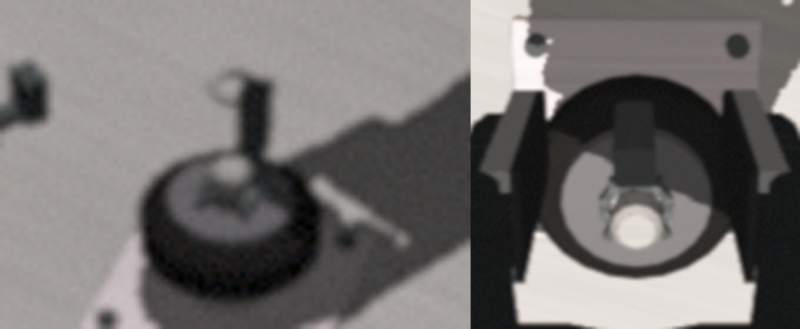

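The clip sits round the axle under its top, with the tab upright and jaws symmetric about the axle at crop (637,225). The fingers are clear, so I'm handing in.

```bash
python3 -c "
from station import ticket
print(ticket.sign_off())"
```

```text
the job is handed in; nothing more can be done
None
```

The wheel is fully down and the small clip is in the axle's groove, let go and handed in at about 29 s of the 72 s limit. The sign-off gives no verdict, so this rests on force readings and pictures.

- **Wheel:** The shut fingertips pushed the hub down with 3–5 N. It stopped firmly at a hub top of 73.2 mm, where I let the force rise to 14.5 N, so H is about 9.2 mm. That stop agrees with the clip later touching the hub at the height I calculated.
- **Clip:** I gripped it by the tab, lowered it until it touched the hub, raised it 1 mm and pushed it sideways. Resistance peaked at about 7–8 N, then it snapped in and pulled itself forward. It then met the seat's back wall with no further travel. I set it down on the hub and released it.
- **Forces:** The highest I read was 14.5 N, against the 25 N limit. Readings came only at the end of each move.
- **Last pictures:** They show the clip round the axle, tab upright, jaws even on both sides and the fingers clear. I moved well clear of the larger clip and the other bystanders, but did not measure their positions afterwards.
- **Disagreement:** The wrist camera placed the axle about 4 mm to one side of where the clip actually met it. I corrected this by feel during insertion, and the corrected position matches the top camera.
- **Not measured:** The final clip offset from the axis, its tilt and the jaw angles were judged only by eye and by force.

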